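Press the battery pack down and slide it home under the leaf spring of a portable radio

ROBOT

A 6-joint arm with a two-finger parallel gripper is mounted at the origin on the work surface. World frame = base frame: x ahead of the robot, y to its left, z up, the work surface at z = 0. Lengths are in m, angles in degrees, forces in N, time in s.
With the tool pointing down it reaches from about 0.35 to 0.775 m from the base axis. Payload 5.5 kg.
Tool frame: the origin (TCP) lies at the very end of the fingers, on their centre line; the grasp point (between the pads) lies 19 mm behind it; z points along the fingers, y is the line along which they close (so a half turn about z gives the same grasp; the last joint's range is limited). The gripper opens to 85 mm and grips with 20 to 120 N. Pads are 22 mm wide; open, the fingers measure 114 mm over their backs; the gripper's body (76 mm by 85 mm) begins 54 mm behind the grasp point. The pads swing forward as they close: fully open they stand 13 mm farther back than shut.
Start: joints at [-73.889, 17.945, 2.641, 74.691, 0, 82.002], TCP at [0.235, -0.525, 0.231] pointing down, gripper open.
Joint ranges: [-158.12, 158.12], [-49.38, 96.58], [-58.88, 72.47], [-126.05, 133.96], [-84.25, 85.87], [-180, 180]. Speed limits (degrees/s): [147.25, 147.25, 180, 180, 180, 180].

INTERFACE

Orientations are given as a 3x3 rotation matrix whose columns are the frame's x, y, z axes.
In Python, from workcell import * gives the robot as it stands.
- The arm moves only by the tool move_arm, never from a script. Its argument "plan" is text: rows parted by semicolons, each of 7 numbers parted by spaces: the finger opening in cm, from 0 to 8.54, then the shift along the world's x, y, z in cm, then the turn, a rotation vector about the world's x, y, z in degrees. In form: gripper x y z wx wy wz; .... A call has 1 to 5 rows; each row shifts and turns the commanded pose from where the row before left it; what a row does not reach is not made up. A row lasts 1/12 s, in which the tool goes at most 41.7 mm and 7.16 degrees, less where a joint would pass 70% of its speed; a pose out of reach is approached as far as the arm can. A call with a gripper value outside its range is refused whole. The fingers move at their own pace and stop on an object; "newtons" is the grip in N (left out, the last holds). Time passes only in rows, so rows that do not move let the fingers close. It gives the time, the measured TCP pose, the force, the opening and the grip force at its end, in the units of the state.
- read_state(): the state, without advancing time (a new reading comes with each control period).
- snapshot(name): name is "scene" or "side" or "wrist"; returns (picture, depth): 480x640x3 uint8, red, green, blue; 480x640 float32, m along the optical axis (not along the pixel's ray), 0 where there is no reading.
- get_calibration(name): a dict with "fx", "fy", "cx", "cy" (pixels), "rvec" (rotation vector, rad) and "tvec" (3), from world to camera coordinates, as OpenCV has them; the wrist camera has in their place "T_tool_cam" (4x4, takes a point from camera to tool coordinates, whose origin is the TCP and whose axes are the flange's). Camera axes: x right, y down, z forward; pixel columns grow to the right and rows downward; lengths in m; the calibration is good to about 2 mm. A picture is of the moment at which its call begins: read the wrist's pose just before it. get_calibration takes no time and is no camera call.
- hand_in(): hands the job in; it is judged then, once.
The state is a dict: "t": time; "joint_positions": joint angles; "joint_velocities": joint speeds; "joint_torque": joint torques, N m; "tool_pos": TCP position; "tcp_rot": TCP orientation; "ft_force": force on the tool from outside, world axes, zero at the start; "ft_torque": the same for the moment, N m; "opening": opening from 0.0 (shut) to 1.0 (fully open); "grasp_force": force on a finger pad.
Only numpy, scipy, OpenCV 4.12 (cv2) and the standard library are available. Lean on these libraries where they do the work, as an engineer would, in place of code of your own. Each camera call takes 0.05 s, during which the arm holds its last target. There are 200 camera calls.

TASK

The portable radio lies face down on the desk with its battery pack standing loose on its springs in the back. With the fingertips, press the pack firmly down and, keeping it down, slide it fully home under the steel leaf spring; then push the red lock slide all the way across behind it. Do not lift the pack out of the radio, and leave the other things on the desk alone.

Things in the scene. Friction and masses are not known exactly. Their poses are not given: they have to be found in the camera images.
- radio: White portable radio lying face down, 190 (x) x 300 (y) x 60 mm (z), fixed to the desk. Origin: centre of its underside on the desk; z up. Its back, 60 mm above the desk, faces up; in its middle is the open battery recess, x -32.5 to +32.5 mm, y -64 to +64 mm, in which the pack slides towards the radio's +y.
- recess_end (a point): Middle of the recess's +y end wall, at the level of the radio's back; axes as the radio's. On either side of it (x +-14 to +-32.5 mm) a rigid lip overhangs the last 10 mm of the recess; the lips' undersides are 7 mm below the back. Fully home, the nose of the pack stands against this wall under the lips.
- leaf_tip (a point): Tip of the steel leaf spring, 24 mm wide, screwed to the back at the +y end of the recess. Between the lips it dips into the recess, lowest 10 mm below the back, and reaches 20 mm back from the end wall, its tip turned up. The nose of the pack lifts it in passing; it drags on the nose with a few N.
- pack_pad (a point): Point on the flat top of the battery pack, on its centre line, 40 mm ahead of its tail and 60 mm behind its nose (+y end); axes as the radio's. Start: y -21 to -23 mm in the radio's frame, 65 mm above the desk (5 mm proud of the back). Fully home: y = +4 mm; let go there, the pack rises against the lips, its flat top flush with the back.
- pack: Dark grey battery pack in the recess, 62 (x) x 100 (y) x 20 mm (z), about 0.22 kg, orange stripe at its tail (-y). Origin: centre of its underside. The front 24 mm (nose) is a step only 13 mm high. It stands on a sprung plate that goes straight down with it; not pressed, its nose butts against the leaf's tip and the lips and cannot pass.
- pack_ridge (a point): Middle of the top of the thumb ridge across the pack: 52 mm long (x), 5 mm thick (y), 6 mm above the flat top, its middle 22.5 mm ahead of pack_pad. Press on the flat top behind it and push against it. 5 to 9 mm down (10 to 16 N at the finger; 9 mm is the hard stop) the nose passes under lips and leaf; sliding then takes some 5 to 12 N.
- lock_tab (a point): Centre of the top of the red tab of the lock slide; axes as the radio's. Tab 12 (x) x 16 (y) x 12 mm high, standing on the radio's back beside the tail end of the recess, on its -x side; pushed towards the radio's +x. In the radio's frame it starts at x -56 to -54 mm, y -50 mm, and is at x = -40 mm when fully across.
- lock (a joint): Travel of the lock slide in m: 0 drawn back (open), 0.016 fully across. It moves with about 2 N and stays where it is left. Its bolt goes into the recess behind the tail of the pack, so it can go across only when the pack is home.
- spare_pack: Bystander: a second, identical dark grey battery pack (62 x 100 x 20 mm) lying loose on the desk beside the radio's +y end. Origin: centre of its underside.
- mug: Bystander: white mug, 82 mm wide, 88 mm high, handle at its +y. Origin: centre of its underside.
- glasses: Bystander: brown reading glasses standing folded on the desk, 135 mm wide (y), 43 mm high. Origin: under the bridge, on the desk.
- screwdriver: Bystander: screwdriver with yellow handle, 150 mm long, lying along its x. Origin: under its middle.
- eraser: Bystander: white eraser, 22 x 50 x 13 mm. Origin: centre of its underside.
Not all that is in view belongs to the job. Leave any green or purple look-alike of the pack alone.

How it is judged:
By the outcome, as a careful person would: the job done as asked, in the order asked, and still so for the second after the job is handed in, with the robot touching nothing.
It also fails if it takes over 45 s, if anything falls off the work surface, if the arm or the gripper's body presses on something with over 40 N, if the wrist force passes 120 N, or if a joint passes its speed limit or range.

## Working session

There is one attempt and no reset: what is moved stays moved. The work goes in short steps, Python scripts to look and compute and a tool call to move; the robot and the scene stay as the last step left them, time stands still between calls to the robot, and variables do not carry over. Pictures are saved under pics/ and viewed, at most 10 in all, crops included, and the job is handed in when it is done.

Besides the shell and the picture viewer there is one more tool, called after "Request:" by a JSON object that holds its "name" and its "arguments", one argument or row to a line. move_arm: Moves the arm, as the interface text tells. Its arguments: {"type":"object","properties":{"plan":{"type":"string"},"newtons":{"type":"number"}},"required":["plan"]}

```bash
mkdir -p pics
cat > h.py <<'E'
from workcell import *
import numpy as np, cv2
def save(n,f):
    p,d=snapshot(n); cv2.imwrite('pics/'+f+'.png',p[:,:,::-1]); np.save('pics/'+f+'.npy',d); return p,d
def cam(n):
    c=get_calibration(n); R=cv2.Rodrigues(np.array(c['rvec'],float))[0]; return c,R,np.array(c['tvec'],float).ravel()
def ray(n,u,v,z):
    c,R,t=cam(n); o=-R.T@t; d=R.T@np.array([(u-c['cx'])/c['fx'],(v-c['cy'])/c['fy'],1]); return o+d*(z-o[2])/d[2]
def pts(n,d):
    c,R,t=cam(n); v,u=np.mgrid[:480,:640]; P=np.stack([(u-c['cx'])/c['fx']*d,(v-c['cy'])/c['fy']*d,d],-1); return (P-t)@R
E
python3 - <<'E'
from h import *
for n in('scene','side'): save(n,n+'0')
a=[cv2.imread(f'pics/{n}0.png') for n in('scene','side')]
for n in('scene','side'):
    c,R,t=cam(n); print(n,-R.T@t,R[2])
print(read_state()['tcp_rot'],read_state()['t'])
E
```

```text
scene [1.15991983 0.15567879 1.0178699 ] [-0.54091504 -0.09384757 -0.83582508]
side [0.22186053 0.49773533 0.70962994] [ 0.39810341 -0.52068366 -0.75524976]
[[ 9.12753665e-01  4.08510159e-01 -4.44931751e-04]
 [ 4.08510328e-01 -9.12752307e-01  1.59289506e-03]
 [ 2.44601331e-04 -1.63568002e-03 -9.99998632e-01]] 0.1
```

View pics/scene0.png

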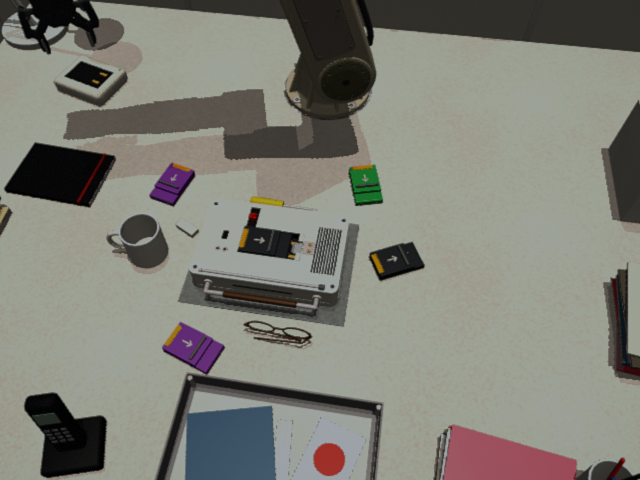

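View pics/side0.png

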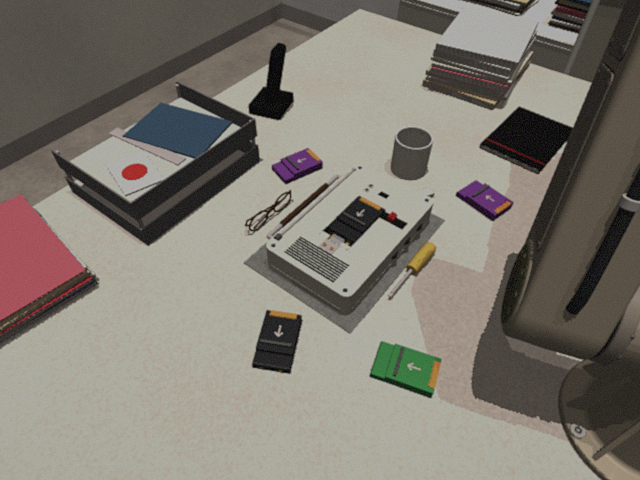

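The scene view shows the radio at about (270,255). Its grey pack with the orange tail is at (265,241), inside the recess, and the red tab is at (254,216). Look-alikes are purple at (173,183) and (193,346), green at (366,185), and the grey spare on the desk at (397,260). The pack in the radio's recess is the one meant. The side view shows the same pack at (362,217) and the tab at (392,217). I'll confirm with an enlarged crop and measure.

Run:
```python
from h import *
s=cv2.imread('pics/scene0.png')[195:310,180:360]; cv2.imwrite('pics/crop0.png',cv2.resize(s,None,fx=4.4,fy=4.4,interpolation=cv2.INTER_CUBIC)[:,:792])
for n,roi in(('scene',(180,195,360,310)),('side',(260,160,450,300))):
    im=cv2.imread(f'pics/{n}0.png'); hsv=cv2.cvtColor(im,cv2.COLOR_BGR2HSV); P=pts(n,np.load(f'pics/{n}0.npy'))
    x0,y0,x1,y1=roi; M=np.zeros((480,640),bool); M[y0:y1,x0:x1]=1
    H,S,V=hsv[...,0],hsv[...,1],hsv[...,2]
    for nm,m in(('red',((H<5)|(H>174))&(S>170)&(V>70)),('orange',(H>8)&(H<22)&(S>150)&(V>120)),('top',(abs(P[...,2]-.06)<.006)&(V>0))):
        k=m&M; v,u=np.nonzero(k); 
        lab,st=cv2.connectedComponentsWithStats(k.astype(np.uint8))[1:3]; b=1+st[1:,4].argmax(); k=lab==b
        q=P[k]; print(n,nm,k.sum(),st[b],np.median(q,0).round(4),q.min(0).round(3),q.max(0).round(3))
        uv=np.argwhere(k)[:,::-1].astype(float)
        z=.06 if nm=='top' else .065 if nm=='orange' else .072
        W=np.array([ray(n,a,c,z)[:2] for a,c in uv]); r=cv2.minAreaRect((W*1000).astype(np.float32)); print('   rect mm',np.round(r[0],1),np.round(r[1],1),round(r[2],2))
```

```text
scene red 37 [249 213   8   6  37] [ 0.4894 -0.0858  0.0721] [ 0.474 -0.094  0.06 ] [ 0.496 -0.079  0.076]
   rect mm [490.5 -86.6] [12.9 14.7] 8.86
scene orange 74 [239 229   9  18  74] [ 0.5435 -0.0948  0.0655] [ 0.519 -0.099  0.061] [1.16  0.156 1.018]
   rect mm [543.  -95.1] [ 8.2 43.7] 88.47
scene top 10934 [  189   198   160    97 10934] [ 0.5533 -0.033   0.0606] [ 0.446 -0.189  0.054] [0.641 0.112 0.066]Traceback (most recent call last):
  File "<stdin>", line 13, in <module>
  File "h.py", line 8, in ray
    c,R,t=cam(n); o=-R.T@t; d=R.T@np.array([(u-c['cx'])/c['fx'],(v-c['cy'])/c['fy'],1]); return o+d*(z-o[2])/d[2]
          ~~~^^^
  File "h.py", line 6, in cam
    c=get_calibration(n); R=cv2.Rodrigues(np.array(c['rvec'],float))[0]; return c,R,np.array(c['tvec'],float).ravel()
ValueError: time passes only in moves, steps and waits
```

View pics/crop0.png

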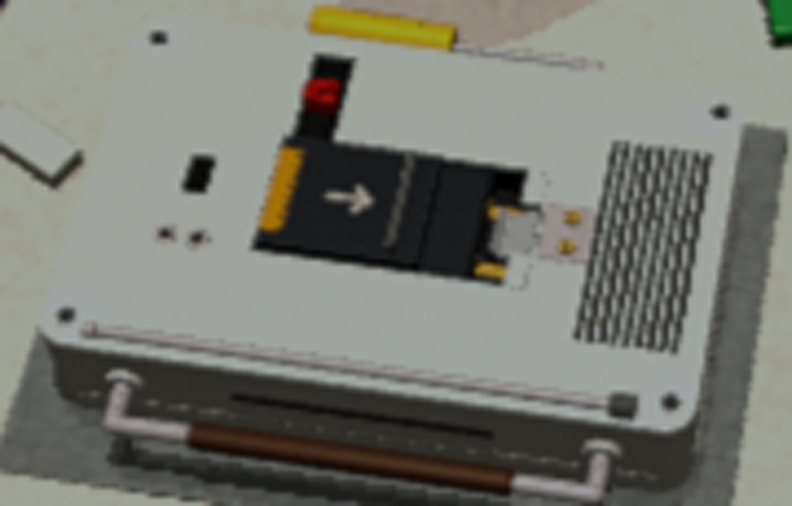

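The crop confirms it: the grey pack is in the recess, orange tail on the left, white arrow pointing right towards the leaf. The red tab sits at crop (322,95).

```bash
cat > a.py <<'E'
import json
E
python3 - <<'E'
from h import *
import h,functools
h.cam=functools.lru_cache(h.cam)
for n,roi in(('scene',(180,195,360,310)),('side',(260,160,450,300))):
    im=cv2.imread(f'pics/{n}0.png'); H,S,V=np.moveaxis(cv2.cvtColor(im,cv2.COLOR_BGR2HSV),2,0); D=np.load(f'pics/{n}0.npy'); P=h.pts(n,D)
    x0,y0,x1,y1=roi; M=np.zeros((480,640),bool); M[y0:y1,x0:x1]=1
    for nm,m,z in(('red',((H<5)|(H>174))&(S>170)&(V>70),.072),('orange',(H>8)&(H<22)&(S>150)&(V>120),.065),('top',abs(P[...,2]-.06)<.004,.06)):
        lab,st=cv2.connectedComponentsWithStats((m&M&(D>0)).astype(np.uint8))[1:3]; k=lab==1+st[1:,4].argmax()
        W=np.array([h.ray(n,a,c,z)[:2] for c,a in np.argwhere(k)]); r=cv2.minAreaRect((W*1000).astype(np.float32)); print(n,nm,k.sum(),np.median(P[k],0).round(4),'rect mm',np.round(r[0],1),np.round(r[1],1),round(r[2],2))
c=get_calibration('wrist');print(np.round(c['T_tool_cam'],3),c['fx'])
E
```

```text
scene red 37 [ 0.4894 -0.0858  0.0721] rect mm [490.5 -86.6] [12.9 14.7] 8.86
scene orange 73 [ 0.5429 -0.0949  0.0655] rect mm [543.  -95.1] [ 8.2 43.7] 88.47
scene top 9895 [ 0.5541 -0.0276  0.0605] rect mm [545.4 -38.5] [300.4 194.6] 89.61
side red 36 [ 0.4872 -0.0829  0.0725] rect mm [487.5 -84.6] [11.7 14.7] 0.5
side orange 92 [ 0.4024 -0.0759  0.0231] rect mm [391.5 -39.8] [66.5  6.5] 88.54
side top 10544 [ 0.532  -0.0079  0.0606] rect mm [542.1 -36.7] [304.4 192.3] 89.71
[[ 0.002 -0.963 -0.271  0.069]
 [ 1.     0.002  0.001 -0.   ]
 [-0.001 -0.271  0.963 -0.142]
 [ 0.     0.     0.     1.   ]] 409.6340010981152
```

Request:
{"name": "move_arm", "arguments": {
  "plan": "0 2.2 3.2 0 0 0 -6; 0 2.2 3.2 0 0 0 -6; 0 2.2 3.2 0 0 0 -6; 0 2.2 3.2 0 0 0 -6.1; 0 2.2 3.2 0 0 0 0"
}}

```text
t: 0.52
tool_pos: [0.3453, -0.3631, 0.2308]
tcp_rot: [[1.0, -0.005, -0.0], [-0.005, -1.0, 0.001], [-0.0, -0.001, -1.0]]
ft_force: [2.4, -0.4, 0.1]
opening: 0.298
grasp_force: 0.0
```

Request:
{"name": "move_arm", "arguments": {
  "plan": "0 2.2 3.2 0 0 0 0; 0 2.2 3.2 0 0 0 0; 0 2.2 3.2 0 0 0 0; 0 2.2 3.2 -0.5 0 0 0; 0 2.2 3.2 -0.5 0 0 0"
}}

```text
t: 0.93
tool_pos: [0.4556, -0.2032, 0.2213]
tcp_rot: [[1.0, -0.0, 0.0], [-0.0, -1.0, -0.0], [0.0, 0.0, -1.0]]
ft_force: [0.3, -0.6, -0.2]
opening: 0.002
grasp_force: 0.0
```

Request:
{"name": "move_arm", "arguments": {
  "plan": "0 2.2 3.2 -0.5 0 0 0; 0 2.2 3.2 -0.5 0 0 0; 0 0 0 0 0 0 0; 0 0 0 0 0 0 0"
}}

```text
t: 1.27
tool_pos: [0.4992, -0.1388, 0.2105]
tcp_rot: [[1.0, 0.005, -0.002], [0.005, -1.0, 0.0], [-0.002, -0.0, -1.0]]
ft_force: [0.2, -0.2, 0.1]
opening: -0.002
grasp_force: 0.0
```

```bash
cat >> h.py <<'E'
def wcast(u,v,z,s,c):
    T=np.array(c['T_tool_cam']); R=np.array(s['tcp_rot']); A=R@T[:3,:3]; o=np.array(s['tool_pos'])+R@T[:3,3]
    d=A@np.array([(u-c['cx'])/c['fx'],(v-c['cy'])/c['fy'],1]); return (o+d*(z-o[2])/d[2])*1000
E
python3 - <<'E'
from h import *
import pickle
s=read_state(); c=get_calibration('wrist'); save('wrist','w0'); pickle.dump((s,c),open('w0.pkl','wb')); print(s['t'],s['tool_pos'],np.round(s['tcp_rot'],3),s['ft_force'],s['opening'])
E
```

```text
1.2667 [ 0.4991661  -0.13879579  0.21046934] [[ 1.     0.005 -0.002]
 [ 0.005 -1.     0.   ]
 [-0.002 -0.    -1.   ]] [ 0.21352916 -0.19015997  0.07626966] -0.0019212278808906594
```

View pics/w0.png

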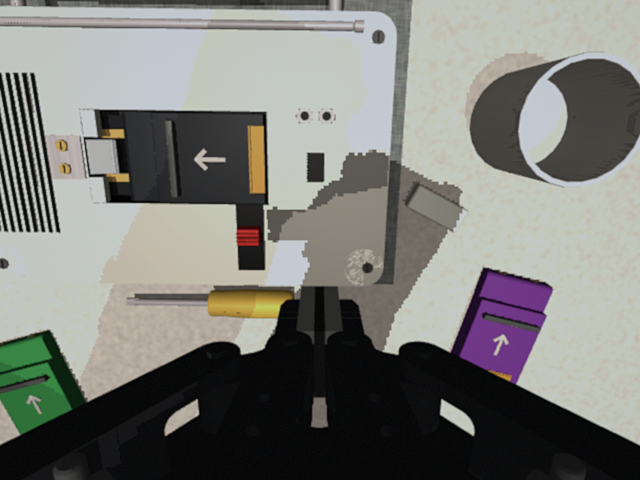

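The wrist view shows the pack at px x 105–267, y 112–203, its ridge at (172,158), the red tab at (248,237) and the shut fingertips at about (320,290).

Run:
```python
from h import *
import pickle
s,c=pickle.load(open('w0.pkl','rb'))
im=cv2.imread('pics/w0.png'); H,S,V=np.moveaxis(cv2.cvtColor(im,cv2.COLOR_BGR2HSV),2,0)
f=lambda u,v,z:np.round(wcast(u,v,z,s,c),1)[:2]
for n,m,z in(('red',((H<5)|(H>174))&(S>150)&(V>60),.072),('orange',(H>8)&(H<22)&(S>130)&(V>110),.065)):
    m=m.copy(); m[:100]=0;m[260:]=0;m[:,:200]=0;m[:,300:]=0
    v,u=np.nonzero(m); print(n,u.min(),u.max(),v.min(),v.max(),f(u.min(),v.min(),z),f(u.max(),v.max(),z),f(u.mean(),v.mean(),z))
print('ridge ends',f(171.5,120.5,.071),f(173,197,.071))
print('tail corners',f(266.5,112,.065),f(267,203,.065))
print('recess right end/ back edges',f(268,111,.06),f(237,205,.06), 'lip corners', f(93,109,.06),f(93,203,.06))
D=np.load('pics/w0.npy'); print(D[270:340:10,320], D[158,150],D[158,173],D[158,220])
T=np.array(c['T_tool_cam']); p=np.linalg.inv(T)[:3,3]; print('tcp px',c['fx']*p[0]/p[2]+c['cx'],c['fy']*p[1]/p[2]+c['cy'],p)
```

```text
red 237 259 229 245 [494.5 -80.7] [482.7 -95.9] [488.6 -88.1]
orange 248 264 126 193 [564.9 -90.2] [519.1 -99.6] [542.9 -94.9]
ridge ends [568.1 -40.7] [516.9 -37.1]
tail corners [ 574.1 -103. ] [ 512.  -101.6]
recess right end/ back edges [ 574.8 -103.4] [509.4 -79.1] lip corners [575.3  15.9] [510.2  25.3]
[0.31177744 0.31395662 0.1449396  0.13548663 0.12853432 0.12276579
 0.11639253] 0.2909358 0.27744734 0.28277585
tcp px 319.4476547198827 310.24513831864425 [1.51127047e-04 2.78584021e-02 1.55771698e-01]
```

Request:
{"name": "move_arm", "arguments": {
  "plan": "0 2.2 3.4 -1 0 0 0; 0 2.2 3.4 -1.2 0 0 0; 0 0 1.1 -3.6 0 0 0; 0 0 0 -3.6 0 0 0; 0 0 0 -2.9 0 0 0"
}}

```text
t: 1.73
tool_pos: [0.5417, -0.063, 0.0867]
tcp_rot: [[1.0, -0.0, -0.001], [-0.0, -1.0, -0.0], [-0.001, 0.0, -1.0]]
ft_force: [0.4, 0.3, -0.8]
opening: 0.004
grasp_force: 0.0
```

Request:
{"name": "move_arm", "arguments": {
  "plan": "0 0 0 -0.3 0 0 0; 0 0 0 0 0 0 0; 0 0 0 0 0 0 0"
}}

```text
t: 1.98
tool_pos: [0.543, -0.0638, 0.0869]
tcp_rot: [[1.0, -0.002, 0.001], [-0.002, -1.0, -0.001], [0.001, 0.001, -1.0]]
ft_force: [0.3, -0.6, 0.0]
opening: 0.002
grasp_force: 0.0
```

Run:
```python
from h import *
p,d=save('wrist','w1')
s=read_state(); print(s['t'],s['tool_pos'])
```

```text
2.0333 [ 0.54387278 -0.0638569   0.08765098]
```

View pics/w1.png

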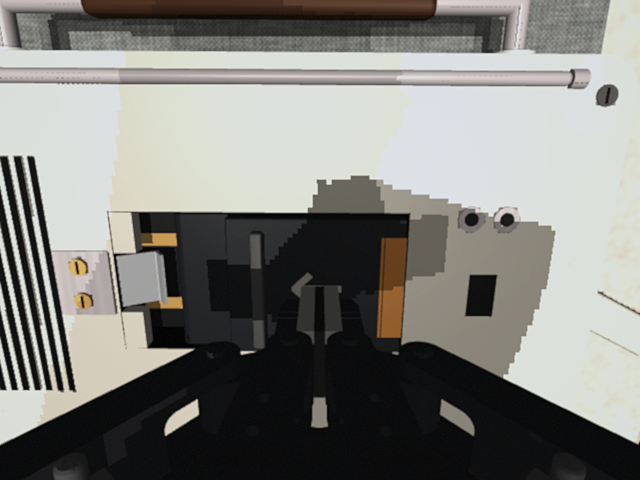

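The view shows the fingertip at about (320,310), over the flat top behind the ridge (258,290), with the orange tail at (392,290). Pressing down now.

Request:
{"name": "move_arm", "arguments": {
  "plan": "0 0 0.2 -1.4 0 0 0; 0 0 0 -0.5 0 0 0; 0 0 0 -0.2 0 0 0; 0 0 0 -0.2 0 0 0; 0 0 0 0 0 0 0"
}}

```text
t: 2.45
tool_pos: [0.5431, -0.0609, 0.0636]
tcp_rot: [[1.0, -0.0, 0.001], [-0.0, -1.0, -0.001], [0.001, 0.001, -1.0]]
ft_force: [-1.4, -0.8, 3.9]
opening: 0.002
grasp_force: 2.3
```

Request:
{"name": "move_arm", "arguments": {
  "plan": "0 0 0 -0.2 0 0 0; 0 0 0 -0.2 0 0 0; 0 0 0 -0.1 0 0 0; 0 0 0 0 0 0 0; 0 0 0 0 0 0 0"
}}

```text
t: 2.87
tool_pos: [0.5434, -0.0609, 0.0595]
tcp_rot: [[1.0, 0.0, 0.002], [0.0, -1.0, -0.001], [0.002, 0.001, -1.0]]
ft_force: [-2.8, -0.2, 10.6]
opening: -0.001
grasp_force: 5.2
```

Request:
{"name": "move_arm", "arguments": {
  "plan": "0 0 0 -0.2 0 0 0; 0 0 0.3 0 0 0 0; 0 0 0.3 0 0 0 0; 0 0 0.3 0 0 0 0; 0 0 0 0 0 0 0"
}}

```text
t: 3.28
tool_pos: [0.5447, -0.0525, 0.0584]
tcp_rot: [[1.0, -0.0, 0.005], [-0.0, -1.0, -0.003], [0.005, 0.003, -1.0]]
ft_force: [-1.6, -1.9, 12.0]
opening: -0.004
grasp_force: 6.1
```

Request:
{"name": "move_arm", "arguments": {
  "plan": "0 0 0.3 -0.05 0 0 0; 0 0 0.3 -0.05 0 0 0; 0 0 0.3 0 0 0 0; 0 0 0 0 0 0 0"
}}

```text
t: 3.62
tool_pos: [0.5454, -0.0438, 0.0575]
tcp_rot: [[1.0, -0.0, 0.006], [-0.0, -1.0, -0.004], [0.006, 0.004, -1.0]]
ft_force: [-1.1, -2.6, 10.9]
opening: 0.002
grasp_force: 5.6
```

Request:
{"name": "move_arm", "arguments": {
  "plan": "0 0 0.3 0 0 0 0; 0 0 0.3 0 0 0 0; 0 0 0 0 0 0 0"
}}

```text
t: 3.87
tool_pos: [0.5457, -0.0377, 0.0576]
tcp_rot: [[1.0, -0.0, 0.007], [-0.0, -1.0, -0.003], [0.007, 0.003, -1.0]]
ft_force: [-0.5, -2.9, 11.1]
opening: 0.002
grasp_force: 5.5
```

Run:
```python
from h import *
save('wrist','w2')
p,d=save('side','s2')
cv2.imwrite('pics/both.png',np.vstack([cv2.imread('pics/w2.png')[190:390,80:480],cv2.resize(cv2.imread('pics/s2.png')[190:270,300:460],(400,200))]))
```

```text
(no output)
```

View pics/both.png

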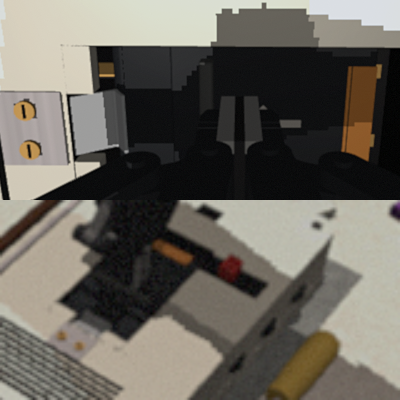

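The crop shows the pack has moved a few mm: there's a gap behind the tail at (390,115), and the ridge (205,80) is just ahead of the fingers. I'll keep pushing.

Request:
{"name": "move_arm", "arguments": {
  "plan": "0 0 0.3 0 0 0 0; 0 0 0.3 0 0 0 0; 0 0 0.3 -0.05 0 0 0; 0 0 0 0 0 0 0"
}}

```text
t: 4.3
tool_pos: [0.5456, -0.0288, 0.057]
tcp_rot: [[1.0, -0.0, 0.007], [-0.0, -1.0, -0.004], [0.007, 0.004, -1.0]]
ft_force: [-0.1, -3.8, 11.4]
opening: 0.002
grasp_force: 7.3
```

Request:
{"name": "move_arm", "arguments": {
  "plan": "0 0 0.3 0 0 0 0; 0 0 0.3 0 0 0 0; 0 0 0 0 0 0 0"
}}

```text
t: 4.55
tool_pos: [0.5457, -0.0227, 0.0571]
tcp_rot: [[1.0, -0.0, 0.007], [-0.0, -1.0, -0.003], [0.007, 0.003, -1.0]]
ft_force: [-0.4, -2.3, 12.3]
opening: -0.0
grasp_force: 7.3
```

Request:
{"name": "move_arm", "arguments": {
  "plan": "0 0 0.2 0 0 0 0; 0 0 0.2 0 0 0 0; 0 0 0.1 0 0 0 0; 0 0 0 0 0 0 0"
}}

```text
t: 4.88
tool_pos: [0.5457, -0.0203, 0.0572]
tcp_rot: [[1.0, -0.002, 0.006], [-0.002, -1.0, -0.009], [0.006, 0.009, -1.0]]
ft_force: [-1.3, -11.3, 10.7]
opening: 0.0
grasp_force: 9.5
```

Run:
```python
from h import *
save('wrist','w3')
cv2.imwrite('pics/c3.png',cv2.resize(cv2.imread('pics/w3.png')[190:390,80:480],None,fx=2,fy=2))
```

```text
(no output)
```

View pics/c3.png

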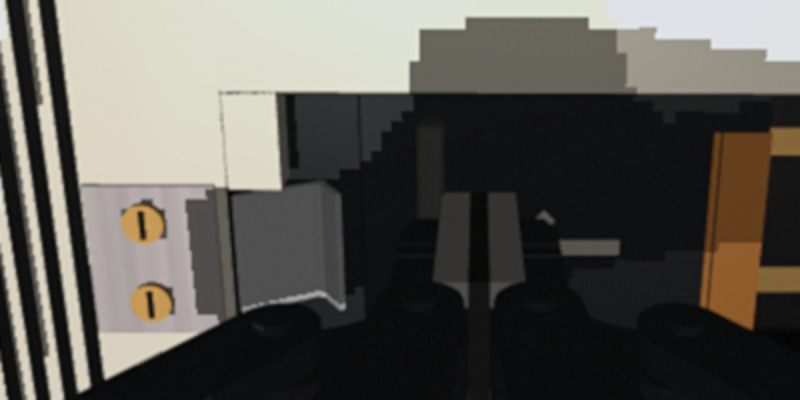

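Orange tail edge is now at about px (465,256) and the nose is under the lips. I'll measure the tail position.

Run:
```python
from h import *
s=read_state(); c=get_calibration('wrist')
for u,v in((465,257),(456,350),(437,257)): print(np.round(wcast(u,v,.058,s,c),1))
print('ridge',np.round(wcast(80+430/2,255,.063,s,c),1), 'lip tip',np.round(wcast(80+280/2,240,.06,s,c),1),'end wall',np.round(wcast(80+222/2,237,.06,s,c),1),s['ft_force'],s['tool_pos'])
```

```text
[567.  -73.5  58. ]
[528.9 -73.6  58. ]
[567.1 -63.2  58. ]
ridge [569.6 -11.6  63. ] lip tip [574.3  15.   60. ] end wall [575.4  25.1  60. ] [ -0.7383906  -11.60043159  10.65228429] [ 0.54565816 -0.02027795  0.0571491 ]
```

The end wall is at y 25 mm, so the home tail should be near -75 mm. The ridge (home about -12) and tail agree, so the pack is home. One small extra push, then straight up.

Request:
{"name": "move_arm", "arguments": {
  "plan": "0 0 0.1 0 0 0 0; 0 0 0 0 0 0 0; 0 0 0 0.3 0 0 0; 0 0 0 0.3 0 0 0; 0 0 0 0.4 0 0 0"
}}

```text
t: 5.35
tool_pos: [0.5439, -0.0191, 0.0648]
tcp_rot: [[1.0, -0.002, 0.002], [-0.002, -1.0, -0.007], [0.002, 0.007, -1.0]]
ft_force: [0.4, -10.7, -3.5]
opening: -0.0
grasp_force: 5.3
```

Request:
{"name": "move_arm", "arguments": {
  "plan": "0 0 0 1.5 0 0 0; 0 0 0 2.5 0 0 0; 0 0 0 2.5 0 0 0; 0 0 0 0 0 0 0"
}}

```text
t: 5.68
tool_pos: [0.5458, -0.016, 0.1343]
tcp_rot: [[1.0, 0.0, 0.008], [0.0, -1.0, -0.001], [0.008, 0.001, -1.0]]
ft_force: [1.1, -0.5, 0.2]
opening: 0.004
grasp_force: 0.0
```

Run:
```python
from h import *
s=read_state(); c=get_calibration('wrist'); save('wrist','w4')
im=cv2.imread('pics/w4.png'); H,S,V=np.moveaxis(cv2.cvtColor(im,cv2.COLOR_BGR2HSV),2,0)
for n,m,z in(('red',((H<5)|(H>174))&(S>150)&(V>60),.072),('orange',(H>8)&(H<22)&(S>130)&(V>70),.06)):
    N,lab,st,ce=cv2.connectedComponentsWithStats(m.astype(np.uint8))
    for i in range(1,N):
        if st[i,4]>60: x,y,w,h=st[i,:4]; print(n,st[i],[np.round(wcast(a,b,z,s,c)[:2],1) for a,b in((x,y),(x+w,y+h))])
print(s['t'],s['tool_pos'],s['ft_force'])
```

```text
red [438 345  23  11 144] [array([495.2, -82.7]), array([488.2, -96.2])]
orange [361  29 137  12 954] [array([658.7, -36. ]), array([ 653.5, -103. ])]
orange [ 402  215   55   80 2191] [array([566.9, -60.9]), array([520.2, -95. ])]
orange [   0  219   46   67 1064] [array([564.4, 157. ]), array([525.5, 138.8])]
orange [209 237  13  12 115] [array([554.4,  44.5]), array([547.5,  37.8])]
orange [211 265  13  12 116] [array([538.2,  44.5]), array([531. ,  37.6])]
orange [440 404  15   9  73] [array([447.5, -91.1]), array([ 440.9, -100.9])]
5.6833 [ 0.54584618 -0.01595172  0.13434196] [ 1.111807   -0.50753754  0.18484372]
```

Request:
{"name": "move_arm", "arguments": {
  "plan": "0 -2.7 -2.4 0 0 0 0; 0 -2.7 -2.4 0 0 0 0; 0 -2.7 -2.4 0 0 0 0; 0 0 0 -2.5 0 0 0; 0 0 0 0 0 0 0"
}}

```text
t: 6.15
tool_pos: [0.4581, -0.0875, 0.1009]
tcp_rot: [[1.0, -0.003, -0.005], [-0.003, -1.0, 0.002], [-0.005, -0.002, -1.0]]
ft_force: [-1.2, 0.1, -1.0]
opening: -0.001
grasp_force: 0.0
```

Request:
{"name": "move_arm", "arguments": {
  "plan": "0 0 0 -2.5 0 0 0; 0 0 0 -1.2 0 0 0; 0 0 0 -0.5 0 0 0; 0 0 0 0 0 0 0; 0 0 0 0 0 0 0"
}}

```text
t: 6.57
tool_pos: [0.4621, -0.087, 0.0623]
tcp_rot: [[1.0, 0.001, -0.0], [0.001, -1.0, 0.0], [-0.0, -0.0, -1.0]]
ft_force: [-0.5, -1.7, 0.0]
opening: -0.002
grasp_force: 0.0
```

Request:
{"name": "move_arm", "arguments": {
  "plan": "0 0.3 -0.1 0.25 0 0 0; 0 0.5 0 0 0 0 0; 0 0.5 0 0 0 0 0; 0 0.3 0 0 0 0 0; 0 0 0 0 0 0 0"
}}

```text
t: 6.98
tool_pos: [0.4786, -0.0885, 0.0648]
tcp_rot: [[1.0, 0.0, 0.001], [0.0, -1.0, -0.0], [0.001, 0.0, -1.0]]
ft_force: [-0.2, 0.5, 0.2]
opening: -0.001
grasp_force: 0.0
```

Request:
{"name": "move_arm", "arguments": {
  "plan": "0 0.3 0 0 0 0 0; 0 0.3 0 0 0 0 0; 0 0 0 0 0 0 0"
}}

```text
t: 7.23
tool_pos: [0.4839, -0.0883, 0.0644]
tcp_rot: [[1.0, 0.0, 0.0], [0.0, -1.0, 0.0], [0.0, -0.0, -1.0]]
ft_force: [-0.9, 0.4, 0.1]
opening: -0.0
grasp_force: 0.2
```

Request:
{"name": "move_arm", "arguments": {
  "plan": "0 0.3 0 0 0 0 0; 0 0.3 0 0 0 0 0; 0 0.1 0 0 0 0 0; 0 0 0 0 0 0 0"
}}

```text
t: 7.57
tool_pos: [0.4853, -0.0877, 0.0632]
tcp_rot: [[1.0, -0.0, -0.011], [-0.0, -1.0, 0.0], [-0.011, -0.0, -1.0]]
ft_force: [-12.4, -1.7, 6.0]
opening: 0.002
grasp_force: 6.6
```

It stopped at 12 N, near the expected end. I'll back off, rise and check.

Request:
{"name": "move_arm", "arguments": {
  "plan": "0 -0.8 0 0 0 0 0; 0 -0.5 0 0 0 0 0; 0 0 0 2.5 0 0 0; 0 0 0 3 0 0 0; 0 0 0 3 0 0 0"
}}

```text
t: 7.98
tool_pos: [0.4774, -0.0883, 0.1503]
tcp_rot: [[1.0, 0.0, 0.0], [0.0, -1.0, 0.0], [0.0, -0.0, -1.0]]
ft_force: [1.5, -0.2, -0.0]
opening: 0.001
grasp_force: 0.0
```

Request:
{"name": "move_arm", "arguments": {
  "plan": "0 0 -3 3 0 0 0; 0 0 -2 2 0 0 0; 0 0 0 0 0 0 0; 0 0 0 0 0 0 0"
}}

```text
t: 8.32
tool_pos: [0.4791, -0.1392, 0.2005]
tcp_rot: [[1.0, -0.002, 0.005], [-0.002, -1.0, -0.002], [0.005, 0.002, -1.0]]
ft_force: [0.1, -0.2, -0.9]
opening: -0.002
grasp_force: 0.0
```

Run:
```python
from h import *
s=read_state(); c=get_calibration('wrist'); save('wrist','w5')
im=cv2.imread('pics/w5.png'); H,S,V=np.moveaxis(cv2.cvtColor(im,cv2.COLOR_BGR2HSV),2,0)
for n,m,z in(('red',((H<5)|(H>174))&(S>150)&(V>60),.072),('orange',(H>8)&(H<22)&(S>130)&(V>110),.06)):
    N,lab,st,ce=cv2.connectedComponentsWithStats(m.astype(np.uint8))
    for i in range(1,N):
        if st[i,4]>60: x,y,w,h=st[i,:4]; print(n,st[i],[np.round(wcast(a,b,z,s,c)[:2],1) for a,b in((x,y),(x+w,y+h))])
print(s['t'],s['tool_pos'],s['ft_force'])
cv2.imwrite('pics/c5.png',im)
```

```text
red [232 157  25  22 538] [array([526.6, -82.7]), array([512.3, -98.4])]
red [231 185  24  18 424] [array([508.3, -81. ]), array([496.2, -96.4])]
orange [ 203   94   20   72 1181] [array([566.2, -63.6]), array([519.6, -73.7])]
orange [230 104  30   9 241] [array([560. , -80.8]), array([ 554.3, -100.4])]
orange [ 40 113  12  10  83] [array([554.3,  45. ]), array([548. ,  38.1])]
orange [ 45 138  11  10  76] [array([538.2,  44.5]), array([531.7,  38.3])]
orange [232 150  29   8 186] [array([530.3, -80.5]), array([525. , -99.9])]
orange [ 203  278   88   26 1286] [array([437.9, -53.9]), array([ 417. , -118.4])]
orange [468 352  52  20 504] [array([ 376.2, -255.4]), array([ 358.4, -298.3])]
orange [ 16 416  40  19 231] [array([318.3, 107.1]), array([299.7,  77.8])]
8.3167 [ 0.4790542  -0.13917824  0.2005141 ] [ 0.12324086 -0.16216046 -0.9481446 ]
```

View pics/c5.png

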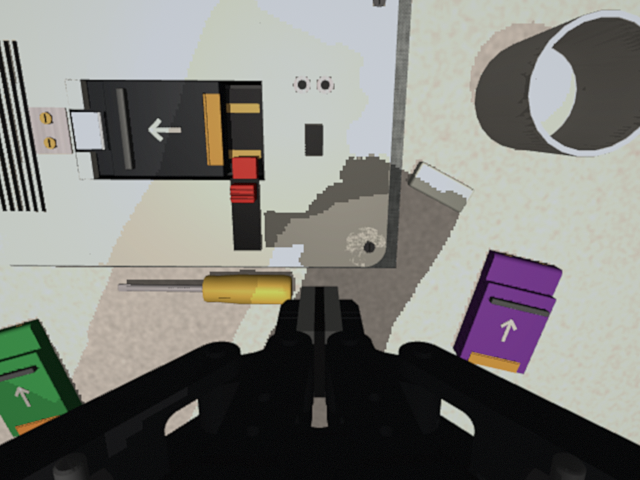

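The pack is home, with the red bolt behind its tail at (244,167) and the tab at (242,194). The tab measures x≈502.3 mm against an expected ~504, so I'll push again slightly higher to be sure it's all the way across.

Request:
{"name": "move_arm", "arguments": {
  "plan": "0 -0.6 2.5 -2.5 0 0 0; 0 -0.6 2.5 -2.5 0 0 0; 0 0 0 -3.5 0 0 0; 0 0 0 -3 0 0 0; 0 0 0 -1.5 0 0 0"
}}

```text
t: 8.78
tool_pos: [0.4618, -0.085, 0.0643]
tcp_rot: [[1.0, 0.002, -0.006], [0.002, -1.0, 0.003], [-0.006, -0.003, -1.0]]
ft_force: [1.1, 0.6, -0.5]
opening: -0.003
grasp_force: 0.0
```

Request:
{"name": "move_arm", "arguments": {
  "plan": "0 0 0 -0.3 0 0 0; 0 0.4 0 0 0 0 0; 0 0.6 0 0 0 0 0; 0 0.4 0 0 0 0 0; 0 0 0 0 0 0 0"
}}

```text
t: 9.2
tool_pos: [0.4822, -0.0885, 0.0674]
tcp_rot: [[1.0, 0.0, 0.004], [0.0, -1.0, -0.001], [0.004, 0.001, -1.0]]
ft_force: [0.0, 0.3, 0.2]
opening: -0.001
grasp_force: 0.0
```

Request:
{"name": "move_arm", "arguments": {
  "plan": "0 0.3 0 0 0 0 0; 0 0.3 0 0 0 0 0; 0 0 0 0 0 0 0; 0 0 0 0 0 0 0"
}}

```text
t: 9.53
tool_pos: [0.4851, -0.0878, 0.066]
tcp_rot: [[1.0, -0.0, -0.001], [-0.0, -1.0, -0.0], [-0.001, 0.0, -1.0]]
ft_force: [-2.3, 0.5, 0.5]
opening: -0.002
grasp_force: 1.2
```

Request:
{"name": "move_arm", "arguments": {
  "plan": "0 0.2 0 0 0 0 0; 0 0.2 0 0 0 0 0; 0 0 0 0 0 0 0"
}}

```text
t: 9.78
tool_pos: [0.4853, -0.0874, 0.065]
tcp_rot: [[1.0, -0.0, -0.008], [-0.0, -1.0, 0.0], [-0.008, -0.0, -1.0]]
ft_force: [-10.7, -0.1, 5.9]
opening: -0.002
grasp_force: 5.6
```

The finger stopped at the same point again (x 0.4853, 11 N), so this is the hard stop. Retreating for a final check.

Request:
{"name": "move_arm", "arguments": {
  "plan": "0 -0.8 0 0 0 0 0; 0 -0.6 0 0 0 0 0; 0 0 0 3 0 0 0; 0 0 0 3.5 0 0 0; 0 0 0 3.5 0 0 0"
}}

```text
t: 10.2
tool_pos: [0.475, -0.0876, 0.1668]
tcp_rot: [[1.0, 0.0, -0.0], [0.0, -1.0, 0.001], [-0.0, -0.001, -1.0]]
ft_force: [0.6, 0.1, -0.3]
opening: 0.004
grasp_force: 0.0
```

Request:
{"name": "move_arm", "arguments": {
  "plan": "0 0 -3 3 0 0 0; 0 0 -2 1 0 0 0; 0 0 0 0 0 0 0; 0 0 0 0 0 0 0; 0 0 0 0 0 0 0"
}}

```text
t: 10.62
tool_pos: [0.4752, -0.137, 0.2049]
tcp_rot: [[1.0, -0.0, -0.0], [-0.0, -1.0, 0.001], [-0.0, -0.001, -1.0]]
ft_force: [-0.4, 1.0, -0.6]
opening: -0.0
grasp_force: 0.0
```

Run:
```python
from h import *
s=read_state(); c=get_calibration('wrist'); save('wrist','w6')
im=cv2.imread('pics/w6.png'); H,S,V=np.moveaxis(cv2.cvtColor(im,cv2.COLOR_BGR2HSV),2,0)
m=((H<5)|(H>174))&(S>150)&(V>60)
N,lab,st,ce=cv2.connectedComponentsWithStats(m.astype(np.uint8))
for i in range(1,N):
    if st[i,4]>60: x,y,w,h=st[i,:4]; print(st[i],[np.round(wcast(a,b,.072,s,c)[:2],1) for a,b in((x,y),(x+w,y+h))])
m=(H>8)&(H<22)&(S>130)&(V>110); N,lab,st,ce=cv2.connectedComponentsWithStats(m.astype(np.uint8))
for i in range(1,N):
    if st[i,4]>800: x,y,w,h=st[i,:4]; print(st[i],[np.round(wcast(a,b,.06,s,c)[:2],1) for a,b in((x,y),(x+w,y+h))])
print(s['t'],s['tool_pos'],s['ft_force'])
```

```text
[236 150  25  22 519] [array([526.2, -82.1]), array([511.8, -98. ])]
[235 177  24  19 430] [array([508.5, -80.5]), array([495.6, -96.1])]
[ 208   87   20   71 1159] [array([566.2, -63.4]), array([520. , -73.9])]
[ 207  270   87   27 1246] [array([437.7, -53.5]), array([ 416., -118.])]
10.6167 [ 0.47519123 -0.13695891  0.20487269] [-0.37123913  0.96772966 -0.6310947 ]
```

The tab hasn't moved and is at its stop, and the pack is home. Handing in.

```bash
python3 -c "
from workcell import *
print(hand_in())"
```

```text
the job is handed in; nothing more can be done
None
```

The battery pack is pressed down and slid fully home under the leaf spring, the red lock slide is pushed to its hard stop behind it, and the job is handed in at about 10.6 s; the tab measured about 1.7 mm short of nominal, within camera error, and a second push did not move it.

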